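Open the model tug's deck hatch to the set angle and hold it

TASK

Lift the fragile white deckhouse off the model tug's hatch, gripping it gently (no more than 60 N), and stand it upright on the cork floor of the steel tray without dropping it. Then swing the empty hatch up by its brass rail until it lines up with the red pointer, and finish still holding it there: it falls shut if let go. Leave the red pointer where it is set and do not disturb the paint pots, bowl, spool and screwdriver.

Things in the scene. Friction and masses are not known exactly. Their poses are not given: they have to be found in the camera images.
- deckhouse_center (a point): Middle of the loose fragile deckhouse, 31 mm above its underside; z up. White block 40 mm (its x) by 64 mm (its y), 38 mm tall, topped by a wooden wheelhouse and an orange funnel: 62 mm tall in all, 85 to 170 g. It starts standing on the closed hatch, over 40 mm clear of the rail. Grip the white walls that are 40 mm apart: 20 N lifts it, more than 60 N a finger crushes it.
- tray: Fixed steel tray, 160 mm (its x) by 210 mm (its y), rims 14 mm high. The origin is at the middle of its underside, on the bench. A wall divides it: on the +y side a narrow bay with orange parts, on the -y side the large bay with a cork floor.
- tray_bay (a point): Middle of the cork floor of the tray's large bay (on the floor, 6 mm above the bench); axes as the tray. The bay measures 154 mm (x) by 147 mm (y) inside; its rims stand 8 mm above the cork.
- boat: Fixed grey and red model tug with wooden fore and aft decks on a plywood cradle, 462 mm long (along its y) and 180 mm wide (x), deck 120 mm above the bench. Origin at the bench under its middle. The bow (its +y end) carries a white quadrant plate (its y = 140 mm) with black ticks, reaching 110 mm above the deck, and the red pointer (its tip up to 115 mm above the deck): carry things over or round them. Other fittings stand no more than 35 mm above the deck.
- hatch_hinge (a point): Middle of the hatch's hinge line, on the deck top, along the boat's side at the boat's x = -78 mm; turns with the hatch: x points from the hinge across the hatch to its free edge, y along the hinge line (parallel to the boat's y), z out of the hatch's top face. The hatch is a grey slotted deck panel, 220 mm along y, 156 mm from hinge to free edge, 6 mm thick, 300 g, with a yellow end strip next to the pointer.
- hatch_rail (a point): Middle of the straight part of the hatch's brass rail: a round bar 10 mm thick and 120 mm long along the hinge line, carried at its ends by two posts, 135 mm from the hinge and 35 mm above the hatch's top face (nothing else within 35 mm of it). It may turn within the grip.
- hatch (a joint): Hatch angle in rad: 0 closed and level (start), grows as the free edge swings up about the hinge, limit 1.4. It falls shut when let go.
- pointer (a joint): Angle of the red pointer in rad, about the same hinge line and counted as the hatch's angle: the angle to which the hatch must be opened; set anew each time between 0.6 and 1.05. Stiff; not to be moved.
- pointer_tip (a point): Round red tip of the pointer (a red bar 10 mm wide, 118 mm from the hinge line to this point), 127 mm from the hatch's middle towards the bow; x points along the pointer away from the hinge.
- pot_red: Bystander: clear paint pot with red cap, 42 mm across, 48 mm tall; origin at its underside.
- pot_green: Bystander: the same with a green cap.
- pot_blue: Bystander: the same with a blue cap.
- bowl: Bystander: small steel bowl, 90 mm across, 30 mm tall; origin at its underside.
- screwdriver: Bystander: screwdriver with yellow handle, 150 mm long, lying on the bench; origin below its middle.
- spool: Bystander: empty wooden spool, 36 mm across, 34 mm tall; origin at its underside.

How it is judged:
By the outcome, as a careful person would: the job done as asked, in the order asked, and still so for the second after the job is handed in, while the arm keeps its last pose, push and grip.
It also fails if it takes over 61 s, if anything falls off the work surface, if the arm or the gripper's body presses on something with over 40 N, if the wrist force passes 120 N, or if a joint passes its speed limit or range.

ROBOT

A 6-joint arm with a two-finger parallel gripper is mounted at the origin on the work surface. World frame = base frame: x ahead of the robot, y to its left, z up, the work surface at z = 0. Lengths are in mm, angles in rad, forces in N, time in s.
With the tool pointing down it reaches from about 325 to 850 mm from the base axis. Payload 4.4 kg.
Tool frame: the origin (TCP) lies on the mounting face of the last link; the fingertips stand 199 mm ahead of it and the grasp point (between the pads) lies 180 mm ahead of it (bot.grip_point_offset is the distance from the TCP to the grasp point, in mm); y points along the fingers, z is the direction in which the jaws open and shut, and the axes are right-handed (so a half turn about y gives the same grasp; the last joint's range is limited). The gripper opens to 94 mm and grips with 3 to 60 N. Pads are 16 mm wide; open, the fingers measure 119 mm over their backs; the gripper's body (75 mm by 177 mm) begins 78 mm behind the grasp point.
Start: joints at [1.194, 0.207, 1.542, -0, 1.393, -0.15], TCP at [129.305, 560.276, 404.647] pointing down, gripper open.
Joint ranges: [-2.73, 2.73], [-0.86, 2.22], [0.23, 2.46], [-1.11, 4.25], [0.08, 2.63], [-2.82, 2.82]. Speed limits (rad/s): [2.79, 2.79, 3.14, 3.14, 3.14, 3.14].

INTERFACE

Orientations are given as a rotation vector (axis times angle).
In Python, from cell import bot gives the robot as it stands. Calls block until the motion is done:
- bot.move_to(position, orientation): joint-space move of the TCP to a pose.
- bot.move_straight(position, attitude=None, max_speed=150, contact_N=None): straight line of the TCP; attitude=None keeps the orientation; max_speed is the mean speed in mm/s. With contact_N (N) it stops when the force on the tool has changed by that much, and returns True; else False.
- bot.movej(angles): joint-space move.
- bot.command_gripper(opening, force=None): finger opening in mm; force is the grip in N (None keeps the last); returns when the fingers have stopped.
- bot.pause(seconds).
- bot.ik(position, orientation): joint angles nearest the present ones, or None.
- bot.grab_frame(name): name is "scene" or "top" or "wrist"; returns the picture (384x512x3 uint8, red, green, blue); there is no depth.
- bot.camera_params(name): a dict with "camera_matrix" (3x3 intrinsics, pixels), "dist" ([k1, k2, p1, p2, k3] as OpenCV has them; the pictures are not rectified), "origin" and "attitude" of the camera in the world; the wrist camera has in their place "hand_eye" (4x4, takes a point from camera to tool coordinates, whose origin is the TCP and whose axes are the tool frame's). Camera axes: x right, y down, z forward; pixel columns grow to the right and rows downward; lengths in mm; the calibration is good to about 2 mm. A picture is of the moment at which its call begins: read the wrist's pose just before it. camera_params takes no time and is no camera call.
A pose or a line that the arm cannot do raises bot.IKError and nothing moves.
- bot.finish_job(): hands the job in, once; it reports no verdict.
Readings, each from a call of its own:
- bot.read_clock(): time.
- bot.read_qpos(): joint angles.
- bot.read_joint_velocities(): joint speeds.
- bot.read_joint_torque(): joint torques, N m.
- bot.read_eef_pos(): TCP position.
- bot.read_eef_rot(): TCP orientation.
- bot.read_ft_force(): force on the tool from outside, world axes, zero at the start.
- bot.read_wrist_torque(): the same for the moment, N m.
- bot.read_grip_width(): finger opening in mm.
Only numpy, scipy, OpenCV 4.12 (cv2) and the standard library are available. Lean on these libraries where they do the work, as an engineer would, in place of code of your own. Each camera call takes 0.05 s, during which the arm holds its last target.

## Working session

There is one attempt and no reset: what is moved stays moved. The work goes in short steps, each a Python script; the robot and the scene stay as the last script left them, time stands still between calls to the robot, and variables do not carry over. Pictures are saved under pics/ and viewed, and the job is handed in when it is done.

```bash
ls; mkdir -p pics
python3 - <<'E'
from cell import bot
import cv2
for n in ("scene","top","wrist"):
    p=bot.camera_params(n); print(n,{k:(v.tolist() if hasattr(v,'tolist') else v) for k,v in p.items()})
    cv2.imwrite(f"pics/{n}0.png",bot.grab_frame(n)[:,:,::-1])
print(bot.read_clock(),bot.read_eef_pos(),bot.read_eef_rot(),bot.read_ft_force())
E
```

```text
pics
scene {'camera_matrix': [[442.7094104187824, 0.0, 250.81007612845355], [0.0, 442.7094104187824, 187.23904070639284], [0.0, 0.0, 1.0]], 'dist': [-0.157640385452926, 0.0, 0.0, 0.0, 0.0], 'origin': [1069.535845666888, 879.0310121261324, 1122.3971223729664], 'attitude': [-0.6316085782122604, -2.661841840385156, 1.0942398523070456]}
top {'camera_matrix': [[470.0605860167302, 0.0, 259.3795294890352], [0.0, 470.0605860167302, 186.17702917840927], [0.0, 0.0, 1.0]], 'dist': [-0.197817317908502, 0.0, 0.0, 0.0, 0.0], 'origin': [405.16094497636766, -7.849561460974149, 1668.6040636141045], 'attitude': [-2.1532438640795943, 2.1634062507120317, -0.10203810094238837]}
wrist {'camera_matrix': [[319.98282189701325, 0.0, 260.6872941403894], [0.0, 319.98282189701325, 186.66962193605553], [0.0, 0.0, 1.0]], 'dist': [0.01019006181653955, 0.0, 0.0, 0.0, 0.0], 'hand_eye': [[0.0003438013150980632, 0.96152687677443, 0.27471066058867316, -79.38756850829502], [-7.539048508828892e-05, -0.27471065112114185, 0.9615269379881524, 19.407696076406634], [0.9999999380584632, -0.00035128479574328083, -2.195590546147273e-05, 0.5864104724655483], [0.0, 0.0, 0.0, 1.0]]}
0.15 [129.2137785  560.01801446 403.76989094] [-1.56512154  0.17843652 -0.17776944] [ 0.07683137 -0.79105185  1.32850316]
```

View pics/scene0.png

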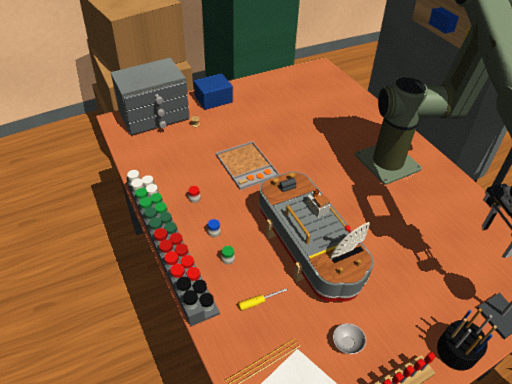

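View pics/top0.png

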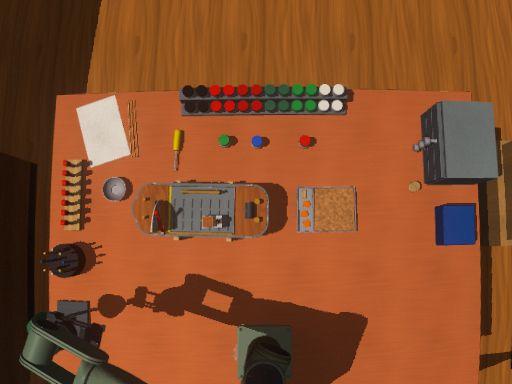

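View pics/wrist0.png

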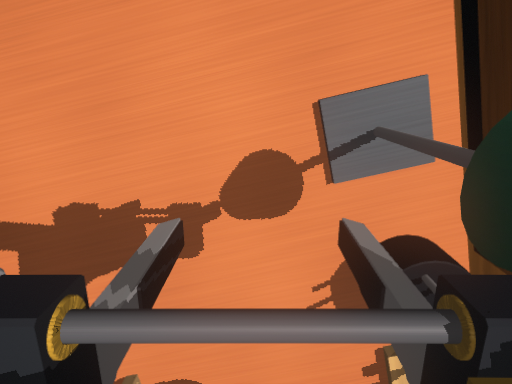

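```bash
cat > h.py <<'E'
import numpy as np, cv2
from scipy.spatial.transform import Rotation as R
from cell import bot
def cam(name,pose=None):
    p=bot.camera_params(name);K=np.array(p["camera_matrix"]);d=np.array(p["dist"])
    if name=="wrist":
        pos,rot=pose; T=np.array(p["hand_eye"]); Rt=R.from_rotvec(rot).as_matrix()
        return K,d,Rt@T[:3,3]+pos,Rt@T[:3,:3]
    return K,d,np.array(p["origin"]),R.from_rotvec(p["attitude"]).as_matrix()
def ray(c,uv):
    K,d,o,A=c; n=cv2.undistortPoints(np.array(uv,float).reshape(-1,1,2),K,d).reshape(-1,2)
    v=np.c_[n,np.ones(len(n))]@A.T
    return o,v/np.linalg.norm(v,axis=1)[:,None]
def onz(c,uv,z):
    o,v=ray(c,uv); return o+v*((z-o[2])/v[:,2])[:,None]
def proj(c,P):
    K,d,o,A=c; r,_=cv2.Rodrigues(A.T); return cv2.projectPoints(np.array(P,float).reshape(-1,1,3),r,-A.T@o,K,d)[0].reshape(-1,2)
def tri(c1,u1,c2,u2):
    o1,v1=ray(c1,u1);o2,v2=ray(c2,u2);v1=v1[0];v2=v2[0]
    s=np.linalg.lstsq(np.c_[v1,-v2],o2-o1,rcond=None)[0]
    a=o1+s[0]*v1;b=o2+s[1]*v2
    return (a+b)/2,np.linalg.norm(a-b)
def crop(src,dst,x0,y0,x1,y1,k):
    im=cv2.imread(src)[y0:y1,x0:x1]; cv2.imwrite(dst,cv2.resize(im,None,fx=k,fy=k,interpolation=cv2.INTER_CUBIC))
E
python3 - <<'E'
from h import *
crop("pics/top0.png","pics/topc.png",120,165,280,255,5)
crop("pics/top0.png","pics/topt.png",285,175,370,240,8)
crop("pics/scene0.png","pics/scenec.png",240,165,380,305,4)
E
```

```text
(no output)
```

View pics/topc.png

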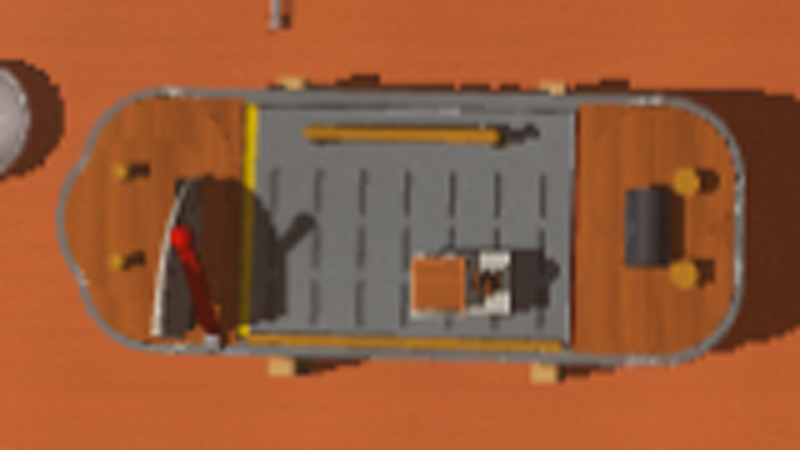

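View pics/scenec.png

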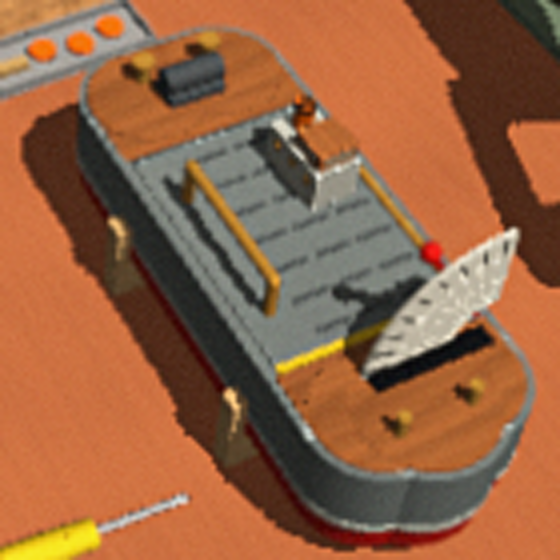

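View pics/topt.png

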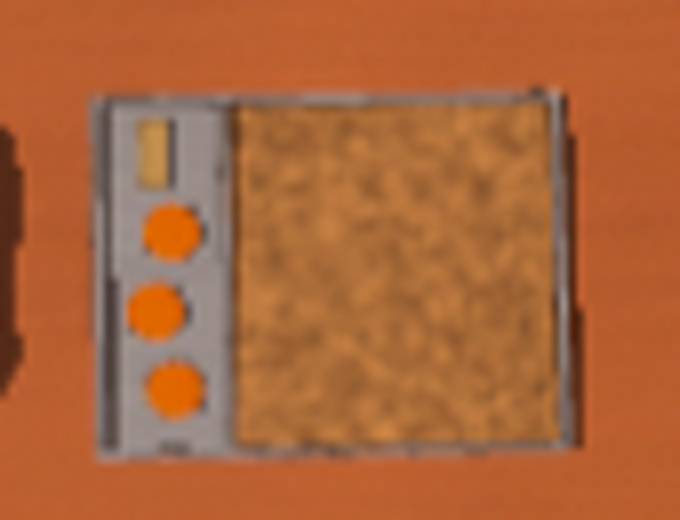

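Run:
```python
from h import *
np.set_printoptions(precision=1,suppress=True)
c=cam("top"); s=cam("scene")
f=lambda pts,x0,y0,k:(np.array(pts,float)+.5)/k-.5+[x0,y0]
print("hatch corners",onz(c,f([(246,103),(578,110),(570,345),(240,336)],120,165,5),120))
print("rail ends",onz(c,f([(306,134),(500,136)],120,165,5),155))
print("house",onz(c,f([(411,253),(511,253),(510,315),(411,315)],120,165,5),158))
print("tray",onz(c,f([(93,93),(562,92),(578,447),(97,458)],285,175,8),14))
print("cork",onz(c,f([(238,105),(548,103),(558,440),(238,445)],285,175,8),6))
tt=f([(180,238)],120,165,5); ts=f([(433,252)],240,165,4)
print("tip",tri(c,tt,s,ts))
```

```text
hatch corners [[579.9 318.  120. ]
 [574.   94.8 120. ]
 [418.5 100.  120. ]
 [424.2 320.  120. ]]
rail ends [[555.4 270.5 155. ]
 [553.4 143.2 155. ]]
house [[477.5 200.4 158. ]
 [477.4 135.5 158. ]
 [437.5 136.  158. ]
 [437.5 200.1 158. ]]
tray [[ 585.8 -114.2   14. ]
 [ 585.1 -323.7   14. ]
 [ 427.4 -327.3   14. ]
 [ 424.6 -114.2   14. ]]
cork [[ 580.9 -179.4    6. ]
 [ 581.  -318.7    6. ]
 [ 430.7 -319.9    6. ]
 [ 430.  -177.2    6. ]]
tip (array([483.8, 336.9, 223.5]), np.float64(0.0026575615695377044))
```

```bash
cat >> h.py <<'E'
def att(yaw,tilt=0,flip=False):
    # approach down, jaws along boat x (yaw); tool x = -boat y (flip: +boat y). tilt>0: approach leans to +x
    X=np.array([np.cos(yaw),np.sin(yaw),0]);Z=np.array([0,0,1.])
    y=-Z*np.cos(tilt)+X*np.sin(tilt); z=X*np.cos(tilt)+Z*np.sin(tilt)
    if flip: z=-z
    x=np.cross(y,z); return R.from_matrix(np.c_[x,y,z]).as_rotvec()
E
python3 - <<'E'
from h import *
np.set_printoptions(precision=2,suppress=True)
for fl in (0,1):
  for p in [(470,130,450),(457,168,327),(457,168,410),(505,-248,213),(505,-248,300),(555,207,338),(458,207,438)]:
    for t in (0,.5,1.0): print(fl,p,t,bot.ik(np.array(p),att(-.026,t,fl)))
E
```

```text
0 (470, 130, 450) 0 [ 0.09 -0.02  1.69  0.    1.47  0.12]
0 (470, 130, 450) 0.5 [ 0.11 -0.15  1.85 -0.08  0.95  0.17]
0 (470, 130, 450) 1.0 [ 0.13 -0.23  2.02 -0.36  0.38  0.42]
0 (457, 168, 327) 0 [0.17 0.1  1.83 0.   1.21 0.2 ]
0 (457, 168, 327) 0.5 [ 0.21 -0.01  1.99 -0.18  0.68  0.34]
0 (457, 168, 327) 1.0 None
0 (457, 168, 410) 0 [0.17 0.01 1.74 0.   1.38 0.2 ]
0 (457, 168, 410) 0.5 [ 0.21 -0.12  1.9  -0.15  0.87  0.3 ]
0 (457, 168, 410) 1.0 [ 0.24 -0.17  2.06 -0.7   0.35  0.81]
0 (505, -248, 213) 0 [-0.61  0.41  1.72  0.    1.01 -0.58]
0 (505, -248, 213) 0.5 [-0.69  0.34  1.88  0.55  0.59 -1.07]
0 (505, -248, 213) 1.0 [-0.76  0.36  1.99  1.67  0.6  -2.15]
0 (505, -248, 300) 0 [-0.61  0.29  1.67  0.    1.18 -0.58]
0 (505, -248, 300) 0.5 [-0.69  0.19  1.83  0.44  0.76 -0.93]
0 (505, -248, 300) 1.0 [-0.76  0.18  1.97  1.38  0.61 -1.79]
0 (555, 207, 338) 0 [0.21 0.3  1.56 0.   1.27 0.24]
0 (555, 207, 338) 0.5 [ 0.24  0.2   1.74 -0.19  0.73  0.38]
0 (555, 207, 338) 1.0 None
0 (458, 207, 438) 0 [0.25 0.03 1.67 0.   1.44 0.28]
0 (458, 207, 438) 0.5 [ 0.3  -0.1   1.83 -0.19  0.94  0.4 
[... 316 characters left out ...]
7, 168, 410) 0.5 None
1 (457, 168, 410) 1.0 [ 0.24 -0.17  2.06 -0.7   0.35 -2.33]
1 (505, -248, 213) 0 [-0.61  0.41  1.72 -0.    1.01  2.56]
1 (505, -248, 213) 0.5 [-0.69  0.34  1.88  0.55  0.59  2.07]
1 (505, -248, 213) 1.0 [-0.76  0.36  1.99  1.67  0.6   1.  ]
1 (505, -248, 300) 0 [-0.61  0.29  1.67 -0.    1.18  2.56]
1 (505, -248, 300) 0.5 [-0.69  0.19  1.83  0.44  0.76  2.21]
1 (505, -248, 300) 1.0 [-0.76  0.18  1.97  1.38  0.61  1.35]
1 (555, 207, 338) 0 None
1 (555, 207, 338) 0.5 [ 0.24  0.2   1.74 -0.19  0.73 -2.76]
1 (555, 207, 338) 1.0 None
1 (458, 207, 438) 0 None
1 (458, 207, 438) 0.5 [ 0.3  -0.1   1.83 -0.19  0.94 -2.75]
1 (458, 207, 438) 1.0 [ 0.34 -0.16  1.98 -0.75  0.46 -2.25]
```

Run:
```python
from h import *
p=bot.read_eef_pos()
bot.move_straight(p+[0,0,100],max_speed=250)
bot.command_gripper(62,20)
bot.move_to(np.array([480,110,520]),att(-.026))
bot.pause(.3)
pose=(bot.read_eef_pos(),bot.read_eef_rot()); np.save("pose1.npy",np.r_[pose])
cv2.imwrite("pics/wrist1.png",bot.grab_frame("wrist")[:,:,::-1])
print(pose,bot.read_clock(),bot.read_grip_width())
crop("pics/wrist1.png","pics/wrist1x.png",0,0,512,384,1.5)
```

```text
(array([479.9252455 , 110.45760169, 519.96034669]), array([-1.19729301,  1.22769241, -1.22757296])) 3.775 62.27153221345444
```

View pics/wrist1x.png

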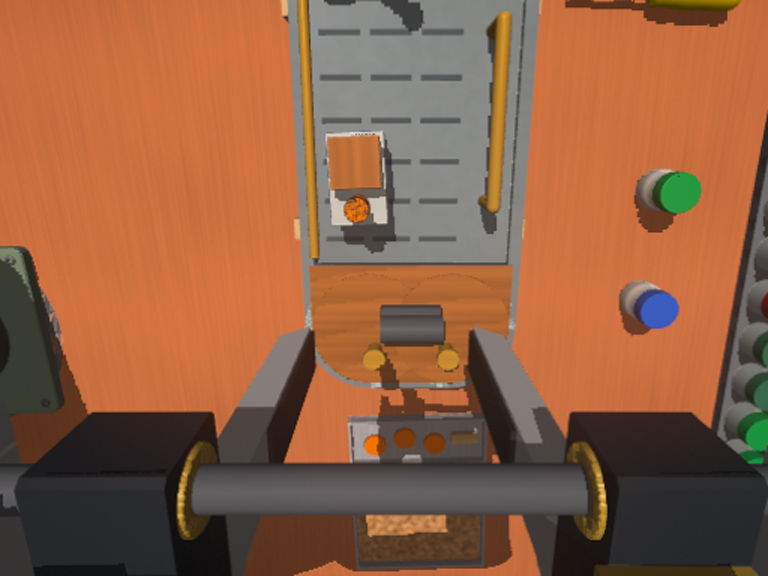

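Run:
```python
from h import *
crop("pics/wrist1.png","pics/w1a.png",195,75,355,180,5)
crop("pics/wrist1.png","pics/w1b.png",190,0,370,75,4)
```

```text
(no output)
```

View pics/w1a.png

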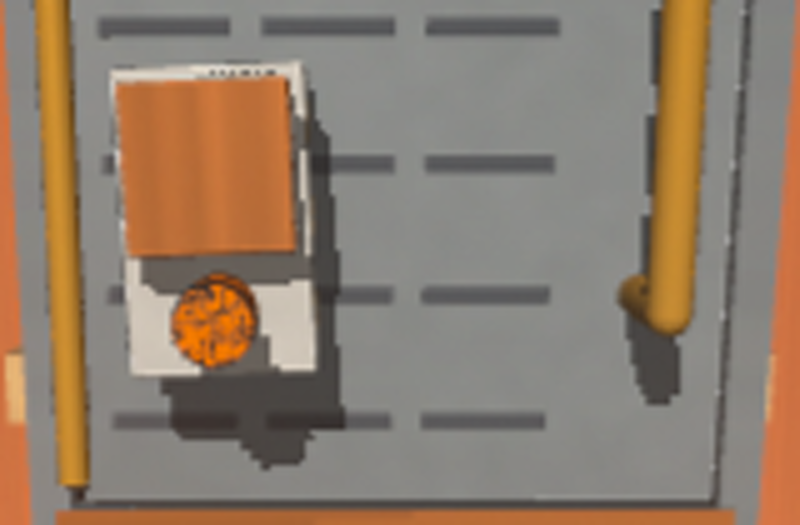

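View pics/w1b.png

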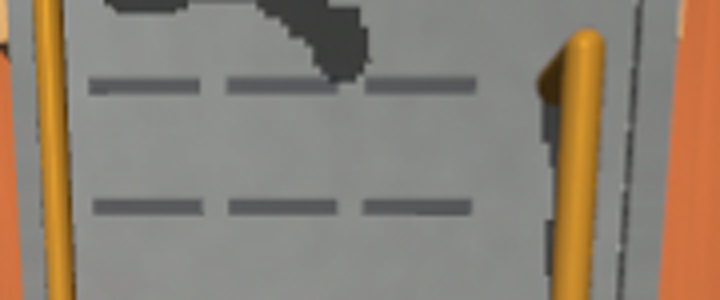

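Run:
```python
from h import *
np.set_printoptions(precision=1,suppress=True)
P=np.load("pose1.npy"); w=cam("wrist",(P[0],P[1])); c=cam("top");s=cam("scene")
f=lambda pts,x0,y0,k:(np.array(pts,float)+.5)/k-.5+[x0,y0]
hu=f([(110,68),(301,62),(317,372),(131,377)],195,75,5)
print("cam",w[2],"\nhouse158",onz(w,hu,158))
print("hatch near corners z120",onz(w,f([(715,502),(75,500)],195,75,5),120))
print("hatch edge z120",onz(w,f([(750,20),(715,502)],195,75,5),120))
print("hinge bar",onz(w,f([(53,0),(75,485)],195,75,5),122))
r1=f([(588,38)],190,0,4);r2=f([(668,325)],195,75,5)
print("rail155",onz(w,np.r_[r1,r2],155))
t=lambda p:f([p],120,165,5)
for a,b in ((r1,t((308,133))),(r2,t((498,136)))): print("rail tri top",tri(w,a,c,b))
for a,b in ((r1,(276,308)),(r2,(191,168))): print("rail tri scene",tri(w,a,s,f([b],240,165,4)))
# tri house near-right top corner
print("house near-right tri", tri(w,hu[2:3],c,t((511,253))),tri(w,hu[3:4],c,t((510,315))))
```

```text
Traceback (most recent call last):
  File "h.py", line 7, in cam
    pos,rot=pose; T=np.array(p["hand_eye"]); Rt=R.from_rotvec(rot).as_matrix()
                                                ~~~~~~~~~~~~~^^^^^
  File "scipy/spatial/transform/_rotation.pyx", line 1280, in scipy.spatial.transform._rotation.Rotation.from_rotvec
ValueError: Expected `rot_vec` to have shape (3,) or (N, 3), got ()
```

Run:
```python
from h import *
np.set_printoptions(precision=1,suppress=True)
P=np.load("pose1.npy").reshape(2,3); w=cam("wrist",(P[0],P[1])); c=cam("top");s=cam("scene")
f=lambda pts,x0,y0,k:(np.array(pts,float)+.5)/k-.5+[x0,y0]
hu=f([(110,68),(301,62),(317,372),(131,377)],195,75,5)
print("cam",w[2],"\nhouse158",onz(w,hu,158))
print("hatch near corners z120",onz(w,f([(715,502),(75,500)],195,75,5),120))
print("hatch edge z120",onz(w,f([(750,20),(715,502)],195,75,5),120))
print("hinge bar",onz(w,f([(53,0),(75,485)],195,75,5),122))
r1=f([(588,38)],190,0,4);r2=f([(668,325)],195,75,5)
print("rail155",onz(w,np.r_[r1,r2],155))
t=lambda p:f([p],120,165,5)
for a,b in ((r1,t((308,133))),(r2,t((498,136)))): print("rail tri top",tri(w,a,c,b))
for a,b in ((r1,(276,308)),(r2,(191,168))): print("rail tri scene",tri(w,a,s,f([b],240,165,4)))
# tri house near-right top corner
print("house near-right tri", tri(w,hu[2:3],c,t((511,253))),tri(w,hu[3:4],c,t((510,315))))
```

```text
cam [482.5 190.7 500.6] 
house158 [[437.9 199.  158. ]
 [477.  199.2 158. ]
 [478.5 135.5 158. ]
 [438.4 135.4 158. ]]
hatch near corners z120 [[574.5  94.8 120. ]
 [418.   99.3 120. ]]
hatch edge z120 [[577.8 206.5 120. ]
 [574.5  94.8 120. ]]
hinge bar [[421.4 214.6 122. ]
 [418.6 103.6 122. ]]
rail155 [[558.2 268.9 155. ]
 [554.3 143.2 155. ]]
rail tri top (array([554.6, 265.8, 170.7]), np.float64(1.0327870712830252))
rail tri top (array([553., 144., 161.]), np.float64(0.24267567958176356))
rail tri scene (array([560.2, 274.7, 136.9]), np.float64(5.146107187452287))
rail tri scene (array([553.7, 144.2, 152.6]), np.float64(3.369977130545296))
house near-right tri (array([477.9, 135.4, 157.2]), np.float64(1.1112456418352101)) (array([437.9, 135.7, 158.3]), np.float64(1.1431758758711335))
```

Run:
```python
from h import *
np.set_printoptions(precision=2,suppress=True)
a=att(.01)
bot.move_to(np.array([458,167.3,400]),a)
print(bot.move_straight(np.array([458,167.3,326]),a,max_speed=80,contact_N=8), bot.read_eef_pos(),bot.read_ft_force())
bot.command_gripper(30,30)
print(bot.read_grip_width(),bot.read_ft_force())
bot.move_straight(np.array([458,167.3,346]),a,max_speed=50)
print(bot.read_grip_width(),bot.read_ft_force())
bot.move_straight(np.array([458,167.3,420]),a,max_speed=150)
print(bot.read_grip_width(),bot.read_ft_force(),bot.read_clock())
cv2.imwrite("pics/wrist2.png",bot.grab_frame("wrist")[:,:,::-1])
crop("pics/wrist2.png","pics/wrist2x.png",0,0,512,384,1.5)
```

```text
False [458.35 167.36 326.6 ] [ 1.33 -0.6  -0.2 ]
39.93463044061374 [-1.02  0.3   1.23]
39.99661947428566 [-0.2   0.08 -1.87]
39.62309522932876 [ 0.17  0.31 -2.  ] 7.1167
```

View pics/wrist2x.png

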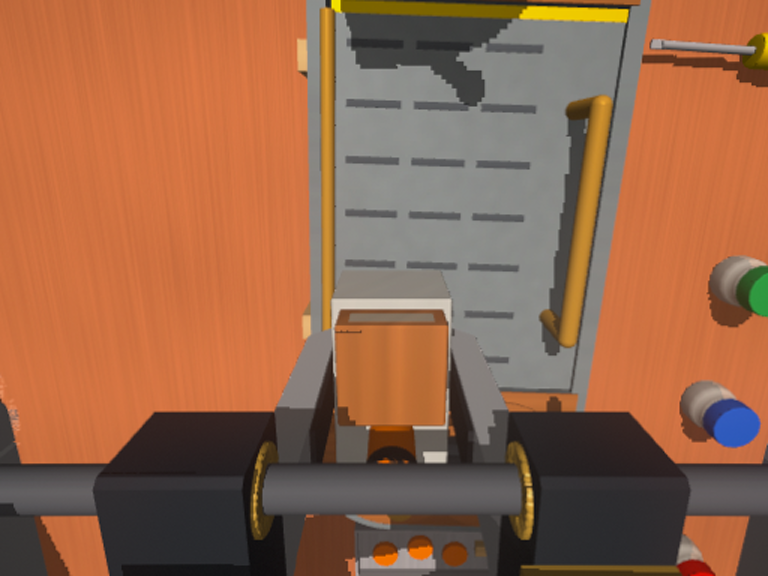

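Run:
```python
from h import *
np.set_printoptions(precision=2,suppress=True)
a=att(.0)
bot.move_straight(np.array([505,-248,420]),a,max_speed=220)
bot.move_straight(np.array([505,-248,228]),a,max_speed=150)
print(bot.read_grip_width(),bot.read_ft_force())
bot.pause(.2)
print(bot.move_straight(np.array([505,-248,209]),a,max_speed=15,contact_N=4),bot.read_eef_pos(),bot.read_ft_force())
print(bot.read_grip_width(),bot.read_clock())
```

```text
39.870602705551654 [ 0.06  0.59 -1.79]
True [ 505.   -247.99  212.36] [-0.74 -0.14  3.13]
40.00848622471025 11.8083
```

Contact at z 212.4, where the 6 mm cork floor should be. Release slowly and withdraw.

Run:
```python
from h import *
np.set_printoptions(precision=2,suppress=True)
bot.command_gripper(46); bot.pause(.1); bot.command_gripper(62)
print(bot.read_grip_width(),bot.read_ft_force())
bot.move_straight(np.array([505,-248,330]),max_speed=120)
bot.move_straight(np.array([505,-300,420]),max_speed=250)
bot.pause(.2)
pose=np.r_[bot.read_eef_pos(),bot.read_eef_rot()]; np.save("pose3.npy",pose)
cv2.imwrite("pics/wrist3.png",bot.grab_frame("wrist")[:,:,::-1]); print(bot.read_clock())
crop("pics/wrist3.png","pics/wrist3x.png",0,0,512,384,1.5)
```

```text
62.342821943110806 [-0.02 -0.52  0.64]
14.6833
```

View pics/wrist3x.png

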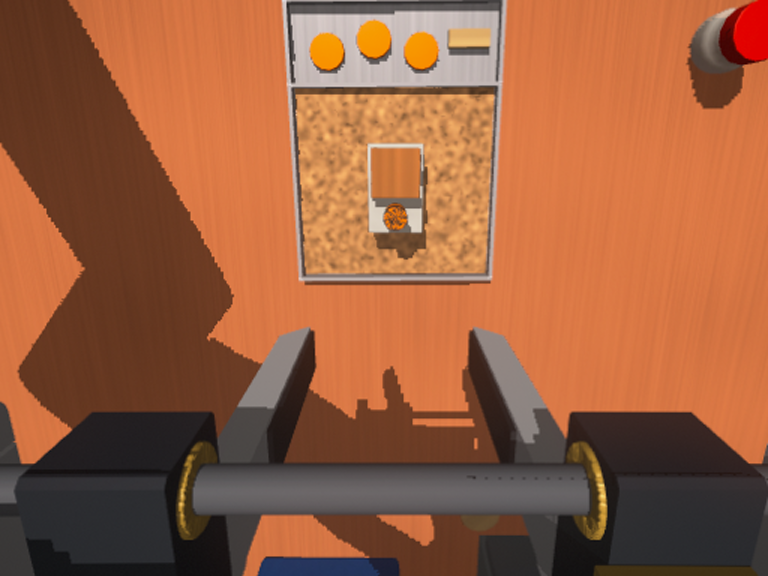

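Run:
```python
from h import *
a=att(-.027)
bot.move_to(np.array([500,200,540]),a)
bot.pause(.3)
pose=np.r_[bot.read_eef_pos(),bot.read_eef_rot()]; np.save("pose4.npy",pose)
cv2.imwrite("pics/wrist4.png",bot.grab_frame("wrist")[:,:,::-1]); print(pose,bot.read_clock())
crop("pics/wrist4.png","pics/wrist4x.png",100,0,400,225,2.66)
```

```text
[500.26709181 199.49398288 539.81603709  -1.19614865   1.22998706
  -1.22977679] 16.9
```

View pics/wrist4x.png

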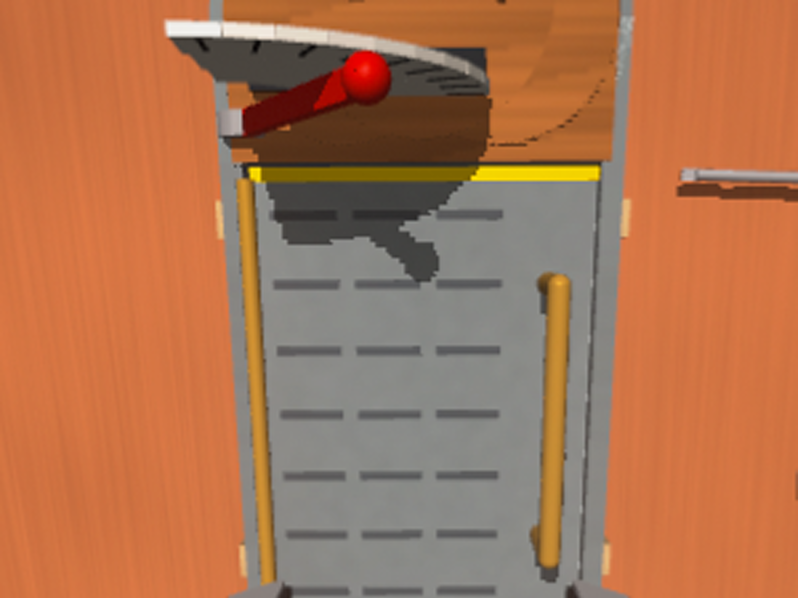

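Run:
```python
from h import *
np.set_printoptions(precision=1,suppress=True)
P=np.load("pose4.npy"); w=cam("wrist",(P[:3],P[3:])); c=cam("top");s=cam("scene")
f=lambda pts,x0,y0,k:(np.array(pts,float)+.5)/k-.5+[x0,y0]
g=lambda pts:f(pts,100,0,2.66)
# red blob centroid of ball by Hough/bright red
for n,im,box in (("scene","scene0",(330,215,360,240)),("top","top0",(150,200,165,235)),("wrist","wrist4",(180,5,260,60))):
    I=cv2.imread(f"pics/{im}.png").astype(int); x0,y0,x1,y1=box; J=I[y0:y1,x0:x1]
    m=(J[...,2]>150)&(J[...,1]<60)&(J[...,0]<60); v,u=np.nonzero(m); print(n,m.sum(),u.mean()+x0,v.mean()+y0)
tw=g([(367,77)]); tt=f([(180,238)],120,165,5); ts=f([(433,252)],240,165,4)
print(tw,tt,ts)
for q in (tri(w,tw,s,ts),tri(w,tw,c,tt),tri(c,tt,s,ts)): print("tip",q)
print("yellow",onz(w,g([(247,165),(600,165)]),120),"hinge bar",onz(w,g([(245,180),(267,580)]),122))
print("edge",onz(w,g([(600,165),(583,560)]),120))
print("rail",onz(w,g([(560,281),(549,569)]),155))
```

```text
scene 19 347.89473684210526 228.05263157894737
top 9 155.0 212.0
wrist 286 232.32517482517483 28.66083916083916
[[237.7  28.6]] [[155.6 212.2]] [[347.9 227.6]]
tip (array([484.2, 335.5, 222.2]), np.float64(2.788063946365286))
tip (array([484.5, 336.3, 220.5]), np.float64(2.9539967652878816))
tip (array([483.8, 336.9, 223.5]), np.float64(0.0026575615695377044))
yellow [[424.8 319.8 120. ]
 [579.8 315.4 120. ]] hinge bar [[423.8 313.4 122. ]
 [418.3 125.6 122. ]]
edge [[579.8 315.4 120. ]
 [576.4 131.  120. ]]
rail [[557.8 267.7 155. ]
 [554.6 140.1 155. ]]
```

Run:
```python
from h import *
np.set_printoptions(precision=2,suppress=True)
a=att(-.026)
bot.command_gripper(45)
bot.move_straight(np.array([556.2,206.5,430]),a,max_speed=150)
print(bot.move_straight(np.array([556.2,206.5,335]),a,max_speed=100,contact_N=8),bot.read_eef_pos(),bot.read_ft_force())
bot.command_gripper(16)
print(bot.read_grip_width(),bot.read_ft_force())
cv2.imwrite("pics/wrist5.png",bot.grab_frame("wrist")[:,:,::-1])
bot.command_gripper(5,8); bot.pause(.2)
print(bot.read_grip_width(),bot.read_ft_force(),bot.read_wrist_torque(),bot.read_eef_pos(),bot.read_clock())
crop("pics/wrist5.png","pics/wrist5x.png",0,0,512,384,1.5)
```

```text
False [556.6  206.59 335.94] [0.97 0.71 0.4 ]
15.869481378936245 [-0.6  -0.38  0.82]
9.672556439727735 [-5.96 -0.03  4.25] [-0.12  1.04 -0.03] [555.47 206.58 334.82] 20.6333
```

View pics/wrist5x.png

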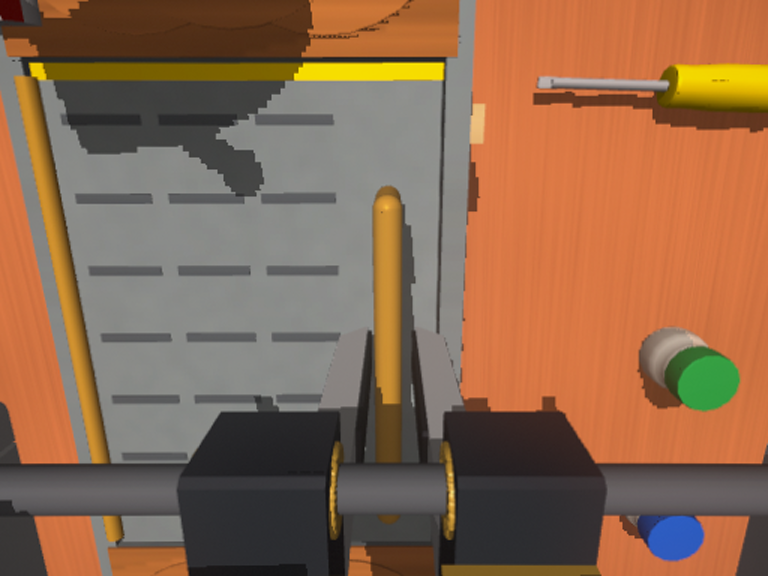

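Run:
```python
from h import *
np.set_printoptions(precision=2,suppress=True)
a=att(-.026)
for x in (555.3,554.6):
    bot.move_straight(np.array([x,206.5,335]),a,max_speed=20); bot.pause(.2)
    print(x,bot.read_grip_width(),bot.read_ft_force(),bot.read_eef_pos())
    if abs(bot.read_ft_force()[0])<2: break
bot.command_gripper(5,35); bot.pause(.2)
print(bot.read_grip_width(),bot.read_ft_force(),bot.read_eef_pos(),bot.read_clock())
```

```text
555.3 9.42421423107327 [-4.35 -0.33  2.46] [555.13 206.53 334.9 ]
554.6 9.731698006299974 [-1.92  0.54 -0.82] [554.81 206.48 334.9 ]
8.723941533943508 [-0.14  0.65 -1.26] [554.79 206.52 335.01] 21.95
```

```bash
cat >> h.py <<'E'
G0=np.array([554.7,206.5,335.]); YAW=-.026; RR=np.hypot(135,35); F0=np.arctan2(35,135)
def tgt(th):
    X=np.array([np.cos(YAW),np.sin(YAW),0])
    return G0+X*RR*(np.cos(F0+th)-np.cos(F0))+np.array([0,0,RR*(np.sin(F0+th)-np.sin(F0))])
def swing(t0,t1,n,sp=60):
    for t in np.linspace(t0,t1,n+1)[1:]:
        bot.move_straight(tgt(t),att(YAW),max_speed=sp)
        F=bot.read_ft_force(); print(round(t,3),F,bot.read_eef_pos()-tgt(t),round(bot.read_grip_width(),1))
        if np.linalg.norm(F)>35: print("STOP"); return False
    return True
E
python3 - <<'E'
from h import *
np.set_printoptions(precision=2,suppress=True)
swing(0,.32,4); print(bot.read_clock())
cv2.imwrite("pics/scene6.png",bot.grab_frame("scene")[:,:,::-1])
crop("pics/scene6.png","pics/scene6x.png",240,165,380,305,4)
E
```

```text
0.08 [ 0.24  0.57 -2.5 ] [-0.08  0.03  0.52] 9.1
0.16 [ 1.22  0.47 -1.64] [-0.03  0.02  0.54] 8.8
0.24 [ 2.15  0.22 -2.07] [ 0.12 -0.    0.49] 8.7
0.32 [ 2.93 -0.29 -1.42] [ 0.3  -0.04  0.42] 9.1
23.2833
```

View pics/scene6x.png

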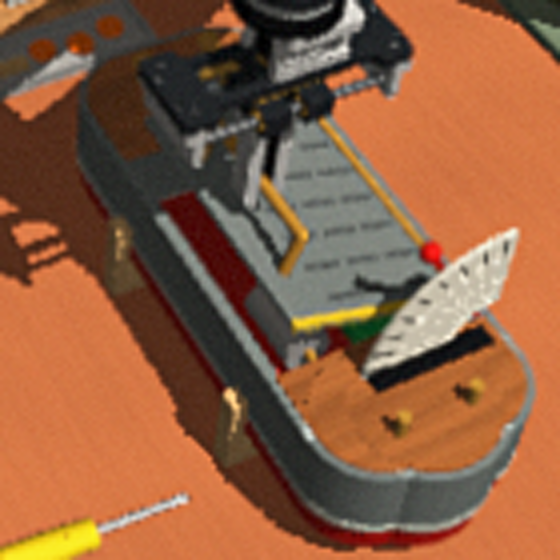

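Run:
```python
from h import *
np.set_printoptions(precision=2,suppress=True)
if swing(.32,1.0,8):
    bot.pause(.3); print(bot.read_ft_force(),bot.read_eef_pos(),bot.read_clock())
    pose=np.r_[bot.read_eef_pos(),bot.read_eef_rot()]; np.save("pose7.npy",pose)
    for n in ("scene","top","wrist"): cv2.imwrite(f"pics/{n}7.png",bot.grab_frame(n)[:,:,::-1])
    crop("pics/scene7.png","pics/scene7x.png",260,165,380,265,6)
    crop("pics/wrist7.png","pics/wrist7x.png",0,0,512,384,1.5)
```

```text
0.405 [4.64 0.7  0.78] [ 0.47 -0.05  0.47] 9.0
0.49 [ 6.05 -0.07  1.25] [ 0.66 -0.08  0.64] 8.9
0.575 [ 6.16 -0.99  1.78] [ 0.88 -0.1   0.82] 9.1
0.66 [6.27 0.24 5.2 ] [ 1.07 -0.13  1.14] 9.2
0.745 [ 6.47 -0.82  5.15] [ 1.22 -0.17  1.5 ] 8.9
0.83 [ 6.1  -1.43  7.28] [ 1.31 -0.18  2.09] 9.0
0.915 [ 5.97 -1.5   7.76] [ 1.06 -0.1   2.05] 9.0
1.0 [ 5.35 -0.56  9.13] [ 0.81 -0.09  1.95] 8.6
[ 5.18 -0.31  7.51] [464.23 208.78 434.39] 26.4333
```

View pics/scene7x.png

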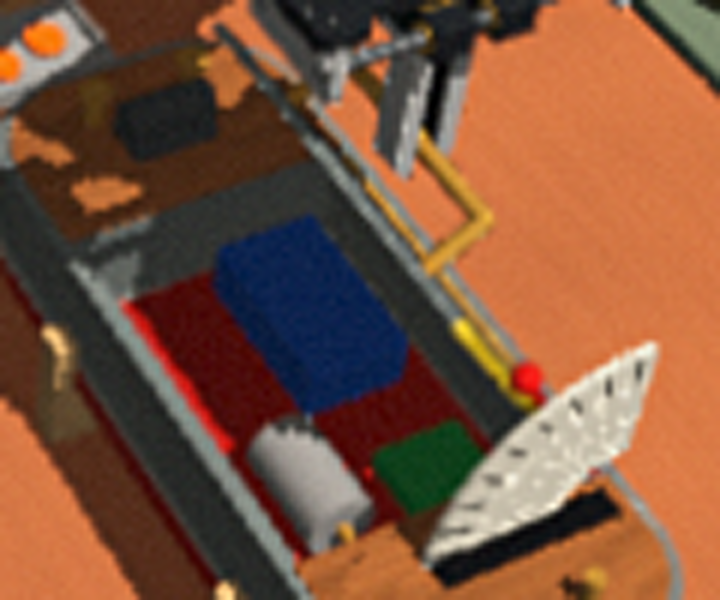

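View pics/wrist7x.png

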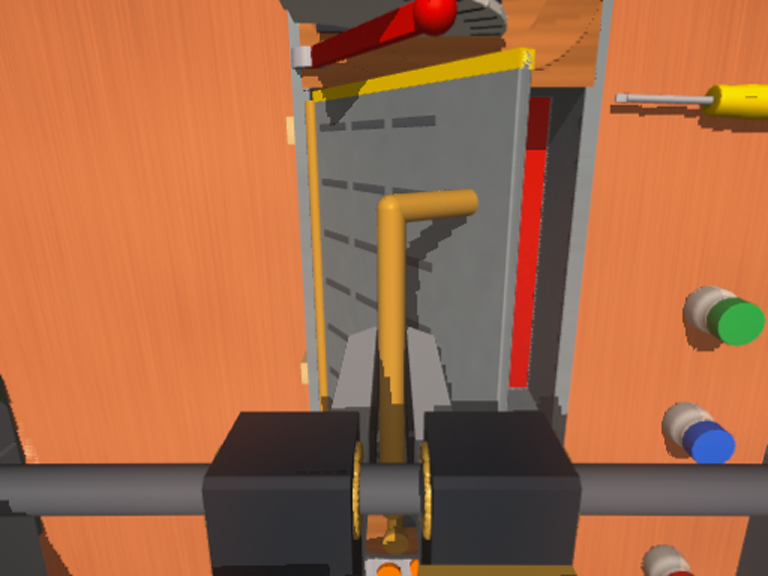

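Run:
```python
from h import *
crop("pics/wrist7.png","pics/wrist7c.png",185,0,375,80,4.2)
```

```text
(no output)
```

View pics/wrist7c.png

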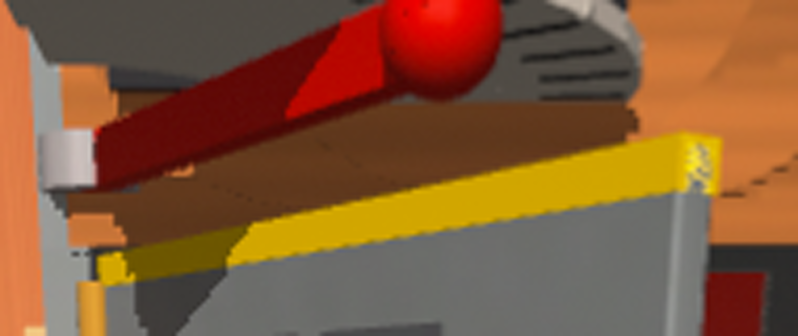

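```bash
cat > ang.py <<'E'
from h import *
from scipy.optimize import minimize_scalar
f=lambda pts,x0,y0,k:(np.array(pts,float)+.5)/k-.5+[x0,y0]
def pt(th,r,yb,H,h=0):
    X=np.array([np.cos(YAW),np.sin(YAW),0]);Y=np.array([-np.sin(YAW),np.cos(YAW),0]);Z=np.array([0,0,1.])
    return H+Y*yb+X*(r*np.cos(th)-h*np.sin(th))+Z*(r*np.sin(th)+h*np.cos(th))
def fit(c,uv,r,yb,H,h=0):
    g=lambda t:np.linalg.norm(proj(c,pt(t,r,yb,H,h))[0]-uv)
    q=minimize_scalar(g,bounds=(.5,1.3),method="bounded"); return q.x,q.fun,proj(c,pt(q.x,r,yb,H,h))[0]-uv
H=np.array([421.3,207.5,120])
E
python3 - <<'E'
from ang import *
np.set_printoptions(precision=2,suppress=True)
P=np.load("pose7.npy"); w=cam("wrist",(P[:3],P[3:]))
g=lambda p:f([p],185,0,4.2)[0]
for d in ([0,0,0],[-1.5,0,0],[0,0,2],[0,2,0]):
  print(d,"corner",fit(w,g((683,140)),156,110,H+d),"tip",fit(w,g((440,38)),118,127,H+d))
P=np.load("pose4.npy"); w4=cam("wrist",(P[:3],P[3:]))
print("tip w4",fit(w4,f([(367,77)],100,0,2.66)[0],118,127,H))
print("tip top",fit(cam("top"),f([(180,238)],120,165,5)[0],118,127,H))
print("tip scene",fit(cam("scene"),f([(433,252)],240,165,4)[0],118,127,H))
print("tip scene7",fit(cam("scene"),f([(526,378)],260,165,6)[0],118,127,H))
s=cam("scene"); print("hatch corner pred scene7x", [((proj(s,pt(t,156,110,H))[0]-[260,165]+.5)*6-.5) for t in (.95,1.0,1.05)])
print(proj(s,pt(1.045,118,127,H))[0])
E
```

```text
[0, 0, 0] corner (np.float64(0.995397189335086), np.float64(1.928914448565623), array([-0.27,  1.91])) tip (np.float64(1.0376742435956938), np.float64(1.7413176386354194), array([-0.27,  1.72]))
[-1.5, 0, 0] corner (np.float64(0.9818085192480412), np.float64(2.475865166910928), array([-0.35,  2.45])) tip (np.float64(1.0225151570528175), np.float64(2.262929616207393), array([-0.37,  2.23]))
[0, 0, 2] corner (np.float64(0.9997171047261416), np.float64(0.9859707301003228), array([-0.14,  0.98])) tip (np.float64(1.0386932550608987), np.float64(0.742800851962981), array([-0.12,  0.73]))
[0, 2, 0] corner (np.float64(0.9933734319042663), np.float64(2.738979342938281), array([ 0.41, -2.71])) tip (np.float64(1.0339030155944697), np.float64(2.3420079601579658), array([ 0.39, -2.31]))
tip w4 (np.float64(1.0339909664340217), np.float64(2.4214796019740756), array([-0.26,  2.41]))
tip top (np.float64(1.051992444587783), np.float64(1.3442203259822827), array([1.32, 0.23]))
tip scene (np.float64(1.053347832961023), np.float64(1.135461444783118), array([-0.68, -0.91]))
tip scene7 (np.float64(1.0425474502047956), np.float64(0.7249928032451438), array([-0.44, -0.58]))
hatch corner pred scene7x [array([452.89, 334.35]), array([466.71, 323.07]), array([480.81, 312.12])]
[346.9  226.94]
```

Run:
```python
from h import *
crop("pics/scene7.png","pics/scene7c.png",310,195,370,240,13)
crop("pics/top7.png","pics/top7c.png",125,170,235,250,7)
```

```text
(no output)
```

View pics/scene7c.png

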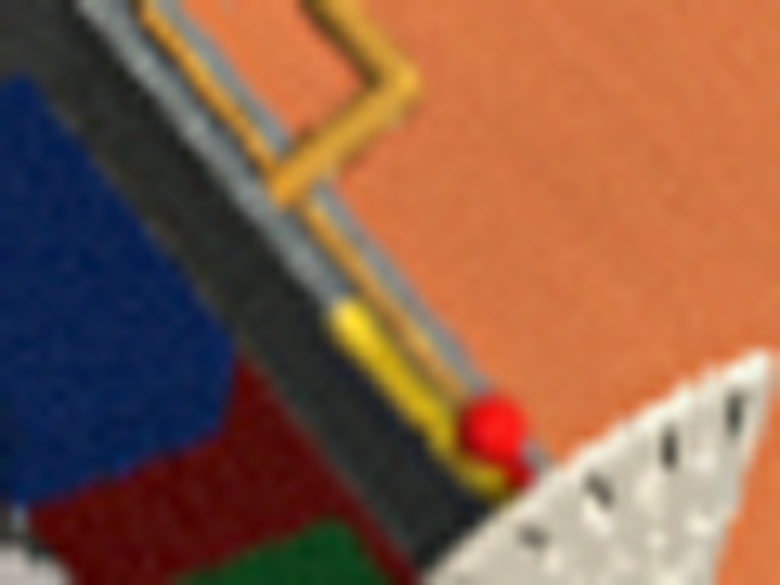

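View pics/top7c.png

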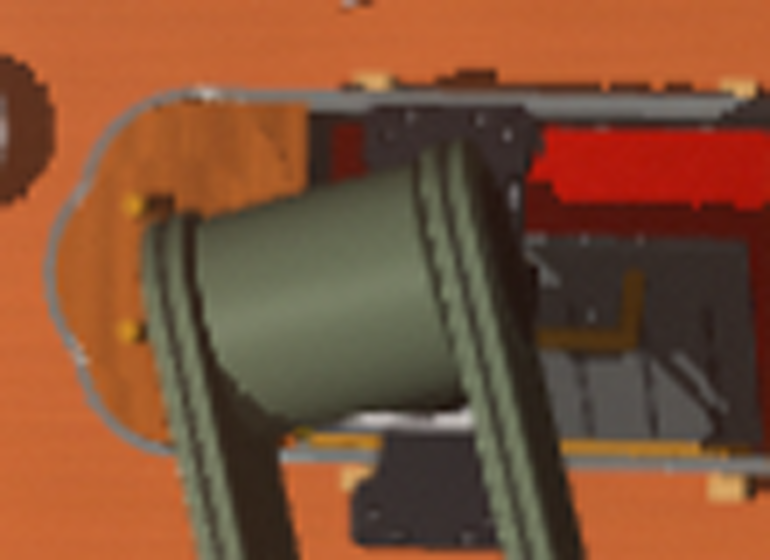

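Run:
```python
from ang import *
np.set_printoptions(precision=2,suppress=True)
for t in (1.02,1.042):
    bot.move_straight(tgt(t)+[.4,0,1.6],att(YAW),max_speed=30)
bot.pause(.4); print(bot.read_ft_force(),bot.read_eef_pos(),tgt(1.042),bot.read_grip_width(),bot.read_clock())
P=np.r_[bot.read_eef_pos(),bot.read_eef_rot()]; np.save("pose8.npy",P)
for n in ("scene","wrist"): cv2.imwrite(f"pics/{n}8.png",bot.grab_frame(n)[:,:,::-1])
crop("pics/wrist8.png","pics/wrist8c.png",185,0,375,80,4.2)
crop("pics/scene8.png","pics/scene8c.png",310,195,370,240,13)
```

```text
[ 3.42 -1.3   4.74] [458.38 208.96 436.3 ] [457.62 209.02 434.22] 8.694425402087417 27.4917
```

View pics/wrist8c.png

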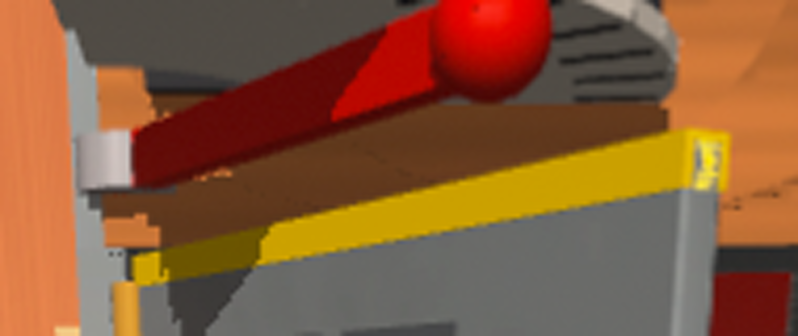

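View pics/scene8c.png

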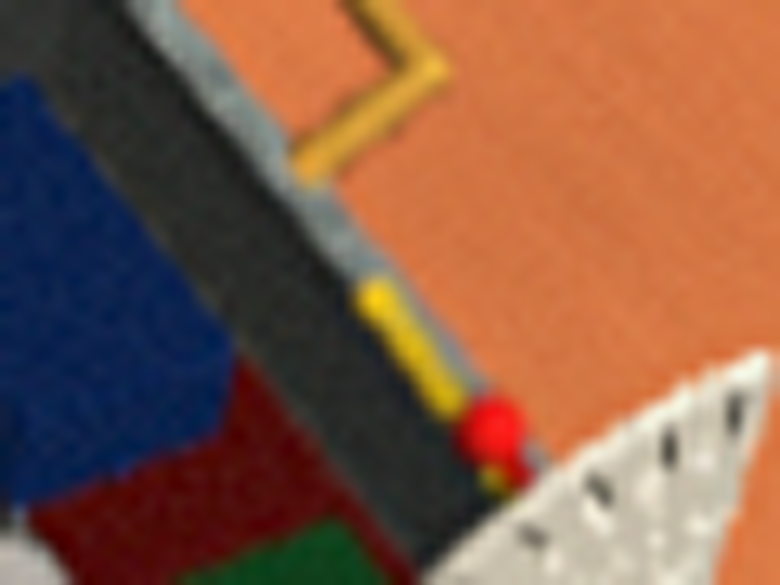

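Run:
```python
from ang import *
np.set_printoptions(precision=3,suppress=True)
P=np.load("pose8.npy"); w=cam("wrist",(P[:3],P[3:])); s=cam("scene")
g=lambda p:f([p],185,0,4.2)[0]
for d in ([0,0,0],[-1.5,0,0],[0,0,2],[0,0,4]):
  print(d,"corner",fit(w,g((688,133)),156,110,H+d),"under",fit(w,g((729,135)),156,110,H+d,-6)[0],"tip",fit(w,g((490,38)),118,127,H+d))
o=(s[2]-H);print("scene cam plane angle",np.arctan2(o[2],o[0]*np.cos(YAW)+o[1]*np.sin(YAW)))
for t in (1.0,1.04,1.05):
  q=[((proj(s,pt(t,*a))[0]-[310,195]+.5)*13-.5) for a in ((156,110,H),(156,110,H,-6),(118,127,H))]; print(t,*q)
I=cv2.imread("pics/scene8.png").astype(int);J=I[215:240,335:360]
m=(J[...,2]>130)&(J[...,1]<70)&(J[...,0]<70);v,u=np.nonzero(m);print(np.c_[u+335,v+215].mean(0),m.sum())
```

```text
[0, 0, 0] corner (np.float64(1.0445410524148864), np.float64(2.5781267078027565), array([-0.318,  2.558])) under 1.0432158008121328 tip (np.float64(1.0370857689621011), np.float64(2.4638277905647508), array([-0.39 ,  2.433]))
[-1.5, 0, 0] corner (np.float64(1.0315895168642537), np.float64(3.0829076238281297), array([-0.39 ,  3.058])) under 1.02948235124579 tip (np.float64(1.0216288063847156), np.float64(2.985401784015341), array([-0.488,  2.945]))
[0, 0, 2] corner (np.float64(1.0487075023333594), np.float64(1.626712527142558), array([-0.201,  1.614])) under 1.048121580188335 tip (np.float64(1.038797657664024), np.float64(1.4657227645527946), array([-0.234,  1.447]))
[0, 0, 4] corner (np.float64(1.0528559602835827), np.float64(0.6471747279929967), array([-0.08 ,  0.642])) under 1.0530018059182924 tip (np.float64(1.0404976459458477), np.float64(0.44420412003321585), array([-0.072,  0.438]))
scene cam plane angle 1.0092892331044068
1.0 [361.785 310.578] [338.507 329.103] [465.215 437.093]
1.04 [386.191 291.532] [362.548 309.611] [483.378 422.971]
1.05 [392.349 286.845] [368.623 304.806] [487.958 419.493]
[347.636 228.136] 22
```

Run:
```python
from ang import *
np.set_printoptions(precision=2,suppress=True)
bot.move_straight(tgt(1.037)+[.4,0,1.6],att(YAW),max_speed=20)
bot.pause(.8); print(bot.read_ft_force(),bot.read_eef_pos(),bot.read_grip_width(),bot.read_clock())
P=np.r_[bot.read_eef_pos(),bot.read_eef_rot()]
for n in ("scene","wrist","top"): cv2.imwrite(f"pics/{n}9.png",bot.grab_frame(n)[:,:,::-1])
crop("pics/scene9.png","pics/scene9x.png",0,0,512,384,1.5)
crop("pics/wrist9.png","pics/wrist9c.png",185,0,375,80,4.2); np.save("pose9.npy",P)
```

```text
[ 3.99 -0.67  5.83] [459.07 208.95 436.09] 9.023296928529863 28.6417
```

View pics/wrist9c.png

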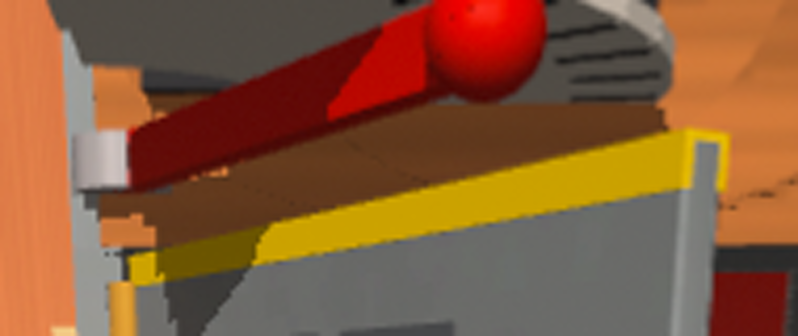

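View pics/scene9x.png

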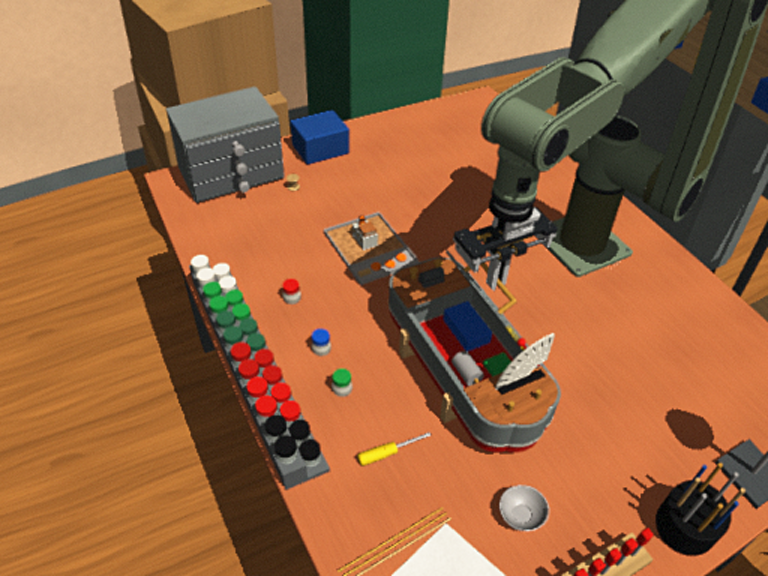

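Run:
```python
from ang import *
P=np.load("pose9.npy"); w=cam("wrist",(P[:3],P[3:]))
g=lambda p:f([p],185,0,4.2)[0]
print(fit(w,g((686,133)),156,110,H)[0],fit(w,g((728,135)),156,110,H,-6)[0],fit(w,g((486,38)),118,127,H)[0])
bot.finish_job()
```

```text
1.0407184672099523 1.0382206015830828 1.0352688342059941
the job is handed in; nothing more can be done
```

I moved the deckhouse to the tray, swung the hatch up to the red pointer, and handed the job in at about 29 s with the gripper still holding the rail.

- **Deckhouse:** I gripped it at 30 N across the walls 40 mm apart. I set it down in the middle of the cork bay, stopping at contact, and the later pictures show it standing upright there.
- **Hatch:** I gripped the rail at 35 N and swung the hatch to about 1.04 rad. The last wrist picture gives 1.038–1.041 for the hatch and 1.035 for the pointer. The earlier scene and top pictures put the pointer at 1.043–1.053. These readings disagree by about 0.01 rad, so I cannot say the alignment is closer than that.
- **Forces:** The last wrist force was about 7 N, pushing outwards along the swing. My swing arc was about 2 mm off the hatch's real one, and I took part of that push off before handing in.
- **Everything else:** The paint pots, bowl and screwdriver look undisturbed in the last scene picture. The pointer reading did not change by more than the measuring noise. I did not check the spool on its own; the arm never went near it.

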